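Drive the tapered pin home through shelf riser and leaf

ROBOT

A 6-joint arm with a two-finger parallel gripper is mounted at the origin on a cart in front of the work surface, level with it; the furniture and walls round the work are solid. World frame = base frame: x ahead of the robot, y to its left, z up, the work surface at z = 0. Lengths are in mm, angles in rad, forces in N, time in s.
With the tool pointing down it reaches from about 275 to 750 mm from the base axis. Payload 10.2 kg.
Tool frame: the origin (TCP) lies on the front face of the gripper's body, between the roots of the fingers; the fingertips stand 73 mm ahead of it and the grasp point (between the pads) lies 54 mm ahead of it; z points along the fingers, y is the line along which they close (so a half turn about z gives the same grasp; the last joint's range is limited). The gripper opens to 85 mm and grips with 20 to 120 N. Pads are 22 mm wide; open, the fingers measure 114 mm over their backs; the gripper's body (76 mm by 85 mm) begins 54 mm behind the grasp point. The pads swing forward as they close: fully open they stand 13 mm farther back than shut.
Start: joints at [-1.558, 0.313, 1.498, -0, 1.331, -0.223], TCP at [122.637, -510.482, 303.894] pointing down, gripper open.
Joint ranges: [-2.94, 2.94], [-0.97, 2.17], [0.19, 2.56], [-1.23, 4.37], [0.02, 3.11], [-2.88, 2.88]. Speed limits (rad/s): [2.39, 2.39, 3.01, 3.14, 3.14, 3.14].

INTERFACE

Orientations are given as a unit quaternion [w, x, y, z].
In Python, from rig import * gives the robot as it stands.
- The arm moves only by the tool step_arm, never from a script. Its argument "plan" is a list of rows, each an object with "offset": the shift along the tool's x, y, z in cm, a list of three; "rot": the turn, a rotation vector about the tool's x, y, z in degrees, a list of three; "gripper": the finger opening in cm, from 0 to 8.54. In form: [{"offset": [x, y, z], "rot": [wx, wy, wz], "gripper": gripper}, ...]. A call has 1 to 12 rows; each row is the pose to reach, as a shift and turn from the pose commanded when the call began, along the tool's axes at that moment; what a row does not reach only later rows make up. A row lasts 1/10 s, in which the tool goes at most 50 mm and 8.59 degrees, less where a joint would pass 70% of its speed; a pose out of reach is approached as far as the arm can. A call with a gripper value outside its range is refused whole. The fingers move at their own pace and stop on an object; "squeeze" is the grip in N (left out, the last holds). Time passes only in rows, so rows that repeat a pose let the fingers close. It gives the time, the measured TCP pose, the force, the opening and the grip force at its end, in the units of the state.
- sense(): the state, without advancing time (a new reading comes with each control period).
- capture(name): name is "scene" or "top" or "wrist"; returns a dict with "color" (420x560x3 uint8, red, green, blue), "depth" (420x560 float32, mm along the optical axis (not along the pixel's ray), 0 where there is no reading), "vertical_fov" (degrees; the focal length in pixels is half the picture's height over the tangent of half this angle, whatever the lens; pixels are square), "cx", "cy" (the principal point, pixels), "rvec" (rotation vector, rad) and "tvec" (3), from world to camera coordinates, as OpenCV has them; the wrist camera has in their place "mount" (4x4, takes a point from camera to tool coordinates, whose origin is the TCP and whose axes are the flange's). Camera axes: x right, y down, z forward; pixel columns grow to the right and rows downward; lengths in mm; the calibration is good to about 2 mm. The wrist camera is an equidistant fisheye: a pixel r from the principal point sees the ray r / f radians off the axis. A picture is of the moment at which its call begins: read the wrist's pose just before it.
- finish_job(): hands the job in; it is judged then, once.
The state is a dict: "time_s": time; "joints": joint angles; "dq": joint speeds; "tau": joint torques, N m; "eef_pos": TCP position; "ee_rot": TCP orientation; "force": force on the tool from outside, world axes, zero at the start; "wrist_torque": the same for the moment, N m; "grip_width": opening from 0.0 (shut) to 1.0 (fully open); "grip_force": force on a finger pad.
Only numpy, scipy, OpenCV 4.12 (cv2) and the standard library are available. Lean on these libraries where they do the work, as an engineer would, in place of code of your own. Each camera call takes 0.05 s, during which the arm holds its last target. There are 200 camera calls.

TASK

The sliding leaf of the extending shelf riser is not quite in place, so its hole and the hole in the board under it are a few millimetres out of line. Take the tapered pin from its wooden holder, put it into the leaf's hole and push it gently down through both holes, feeling it draw them into line and never forcing it, until its collar sits flat on the leaf; then let go. Leave the pepper mill, salt shaker and honey jar undisturbed.

Things in the scene. Friction and masses are not known exactly. Their poses are not given: they have to be found in the camera images.
- pin_handle (a point): Centre of the square wooden handle (24 x 24 mm, 56 mm tall; z along the pin, x and y square to its faces) of the loose taper pin, 0.15 kg, upright in the holder. Below this centre: at 33 mm the underside of the collar (36 mm wide, 5 mm thick), then a straight steel shank 22 mm thick, 20 mm long, then a taper 48 mm long that narrows to the 5 mm tip, 101 mm below the centre.
- pin_collar (a point): Centre of the underside of the pin's collar, on the pin's axis; z along the pin, to the handle. When the pin is home this lies on the leaf's hole mouth.
- pin_tip (a point): Centre of the pin's thin lower end, 68 mm below the underside of the collar.
- holder_mouth (a point): Centre of the mouth of the holder: a fixed dark wooden block 66 x 66 x 76 mm with a loose 26 mm hole 72 mm deep from its top, in which the pin stands with its collar on the block. The mouth is at the block's top.
- stand: Fixed base of the shelf riser: a wooden board on two end legs, 180 (x) x 124 (y) x 85 mm, with low guide rails along x beside the leaf; origin at the centre of its underside. The board, 10 mm thick and 1 mm below the leaf, has a 24 mm through hole near its middle, hidden under the leaf: its exact place must be felt. Below the board is empty space.
- leaf_hole (a point): Centre of the mouth of the leaf's 24 mm through hole, on its upper face, 81 mm up; axes as the stand's. The leaf, a pale board 8 mm thick, reaches past the stand at +x and slides only along the stand's x, against 5 N of friction. The hole below is 4 to 8 mm off along x; which way and how far must be felt. The pin may press on stand and leaf with at most 30 N, 60 N as the collar lands.
- pepper: Bystander: wooden pepper mill, 58 mm wide, 170 mm tall; origin at the centre of its underside.
- shaker: Bystander: salt shaker, 44 mm wide, 90 mm tall; origin at the centre of its underside.
- jar: Bystander: honey jar with dark lid, 65 mm wide, 86 mm tall; origin at the centre of its underside.

How it is judged:
By the outcome, as a careful person would: the job done as asked, in the order asked, and still so for the second after the job is handed in, with the robot touching nothing.
It also fails if it takes over 69 s, if anything falls off the work surface, if the arm or the gripper's body presses on something with over 40 N, if the wrist force passes 120 N, or if a joint passes its speed limit or range.

## Working session

There is one attempt and no reset: what is moved stays moved. The work goes in short steps, Python scripts to look and compute and a tool call to move; the robot and the scene stay as the last step left them, time stands still between calls to the robot, and variables do not carry over. Pictures are saved under pics/ and viewed, at most 10 in all, crops included, and the job is handed in when it is done.

Besides the shell and the picture viewer there is one more tool, called after "Request:" by a JSON object that holds its "name" and its "arguments". step_arm: Moves the arm, as the interface text tells. Its arguments: {"type":"object","properties":{"plan":{"type":"array"},"squeeze":{"type":"number"}},"required":["plan"]}

```bash
mkdir -p pics; ls; python3 - <<'E'
from rig import *
import cv2,numpy as np,pickle
s=sense();print(s)
d={}
for n in("scene","top","wrist"):
    c=capture(n);d[n]=c
    print(n,{k:v for k,v in c.items() if k not in("color","depth")})
d['s']=s
pickle.dump(d,open('a.pkl','wb'))
cv2.imwrite('pics/a.png',cv2.resize(np.hstack([d['scene']['color'],d['top']['color']])[:,:,::-1],(800,300),interpolation=cv2.INTER_AREA))
cv2.imwrite('pics/top.png',d['top']['color'][:,:,::-1])
E
```

```text
pics
{'time_s': 0.0, 'joints': array([-1.55838682e+00,  3.13437194e-01,  1.49842514e+00,  6.25138439e-06,
        1.33096951e+00, -2.23392443e-01]), 'dq': array([ 6.73969822e-05, -1.42323716e-04, -1.07868395e-03, -9.36565456e-04,
        3.13613520e-04, -1.20417682e-03]), 'tau': array([ 1.58104260e-03, -4.12262678e+01, -2.59743440e+01, -1.03748957e-04,
        4.09666260e-03, -1.20084738e-05]), 'eef_pos': array([ 122.6431111 , -510.31223007,  303.34605889]), 'ee_rot': array([-6.15833174e-04,  9.93057625e-01,  1.17627251e-01,  6.82599537e-05]), 'force': array([-0.03202951, -0.49004266,  0.22931064]), 'wrist_torque': array([-0.00466237, -0.04990221,  0.00772996]), 'grip_force': 0.0, 'grip_width': 1.0001589596890303}
scene {'vertical_fov': 53.71220475244913, 'cx': 280.2597334866039, 'cy': 212.07404743009644, 'rvec': array([ 1.10538683, -1.98079865,  1.27393973]), 'tvec': array([302.15570125, 283.32393976, 520.17302028])}
top {'vertical_fov': 53.52926330470293, 'cx': 280.7942112251155, 'cy': 211.24006798167088, 'rvec': array([ 2.10815411, -2.17248239,  0.14654379]), 'tvec': array([ 26.6378592 , 577.69945568, 857.28071525])}
wrist {'vertical_fov': 65.70646984690485, 'cx': 280.4443583270243, 'cy': 206.3541858229443, 'mount': array([[ 9.55230725e-04, -9.48776940e-01, -3.15945258e-01,
         8.24212165e+01],
       [ 9.99999084e-01,  1.20917197e-03, -6.07714866e-04,
        -6.36265593e-01],
       [ 9.58618001e-04, -3.15944389e-01,  9.48777226e-01,
        -6.85665061e+01],
       [ 0.00000000e+00,  0.00000000e+00,  0.00000000e+00,
         1.00000000e+00]])}
```

View pics/a.png

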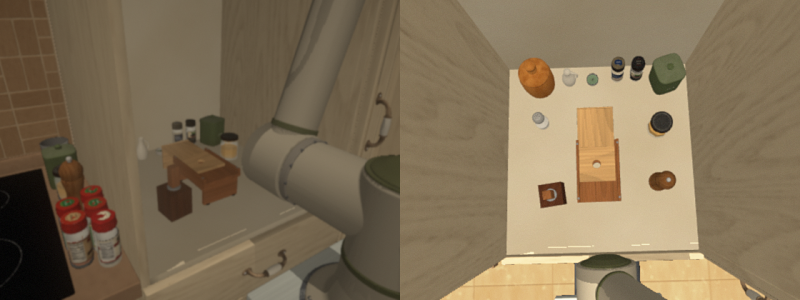

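View pics/top.png

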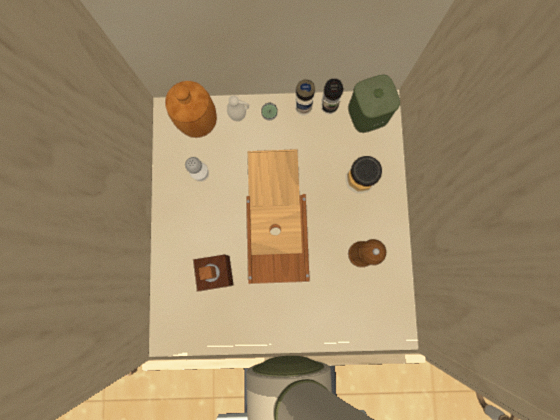

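```bash
cat > h.py <<'E'
import numpy as np,cv2,pickle
from scipy.spatial.transform import Rotation as R
def foc(c): return 210/np.tan(np.radians(c['vertical_fov'])/2)
def ray(c,u,v):
    f=foc(c);Rm=cv2.Rodrigues(c['rvec'])[0];o=-Rm.T@c['tvec']
    return o,Rm.T@np.array([(u-c['cx'])/f,(v-c['cy'])/f,1])
def plane(c,u,v,z):
    o,d=ray(c,u,v);return o+d*(z-o[2])/d[2]
def cloud(c):
    f=foc(c);v,u=np.mgrid[:420,:560];z=c['depth'];Rm=cv2.Rodrigues(c['rvec'])[0]
    p=np.stack([(u-c['cx'])/f*z,(v-c['cy'])/f*z,z],-1)
    return (p-c['tvec'])@Rm
def wpose(s):
    q=s['ee_rot'];return R.from_quat([q[1],q[2],q[3],q[0]]).as_matrix(),s['eef_pos']
def wray(c,s,u,v):
    f=foc(c);dx,dy=u-c['cx'],v-c['cy'];r=np.hypot(dx,dy);t=r/f
    d=np.array([np.sin(t)*dx/max(r,1e-9),np.sin(t)*dy/max(r,1e-9),np.cos(t)])
    Rm,p=wpose(s);M=c['mount'];return Rm@M[:3,3]+p,Rm@M[:3,:3]@d
def wplane(c,s,u,v,z):
    o,d=wray(c,s,u,v);return o+d*(z-o[2])/d[2]
E
python3 - <<'E'
from h import *
np.set_printoptions(precision=1,suppress=True)
d=pickle.load(open('a.pkl','rb'));t=d['top'];P=cloud(t)
for n,u,v in[('handle',207,271),('block',226,262),('collar',214,272),('leafhole',275,230),('leafnear',275,245),('board',280,270),('pepper',376,252),('jar',366,170),('shaker',194,163),('bottle',182,90),('canister',380,90),('surfL',160,330),('surfR',405,330),('wallL',100,250),('wallL2',140,330),('wallR',460,250),('wallR2',430,330),('frontL',150,364),('front',210,362),('cornerL',152,355),('cornR',416,345)]:
    print(n,P[v,u],t['color'][v,u])
print('leafhole plane',plane(t,275,230,81), ray(t,0,0)[0],ray(d['scene'],0,0)[0])
# extents of walls: points with z>50 by |y|
Q=P.reshape(-1,3);Q=Q[t['depth'].ravel()>0]
for lo,hi in((100,200),(250,350),(400,500)):
    q=Q[(Q[:,2]>lo)&(Q[:,2]<hi)]
    for side in(1,-1):
        k=q[(q[:,1]*side>200)&(q[:,0]<800)]
        if len(k):print(lo,side,len(k),k.min(0),k.max(0))
W=d['wrist'];cv2.imwrite('pics/s.png',np.hstack([d['scene']['color'][100:350,60:400]])[:,:,::-1])
E
```

```text
handle [454.1 151.2 140. ] [153  97  57]
block [472.2 126.1  62.4] [64 36 21]
collar [452.1 143.5 107.4] [93 54 27]
leafhole [542.3  23.9  -0.3] [211 190 155]
leafnear [503.1  22.8  83. ] [213 162 101]
board [452.4  14.2  72.1] [157  96  53]
pepper [ 479.  -162.4  171.6] [190 182 165]
jar [ 652.  -170.    90.2] [55 55 49]
shaker [678.6 187.1  89.8] [137 129 118]
bottle [810.  196.7 155.2] [175 107  41]
canister [ 813.4 -203.2  117.4] [81 87 49]
surfL [330.6 281.5  -3.2] [208 187 149]
surfR [ 316.6 -251.2    1.7] [210 191 151]
wallL [492.1 304.7 254.3] [126 110  88]
wallL2 [339.3 304.3  57.9] [139 119  92]
wallR [ 474.3 -276.2  263.6] [128 114  87]
wallR2 [ 327.2 -276.7   87.5] [131 116  88]
frontL [259.5 302.8  -4.8] [250 239 192]
front [260.4 172.2  -3.5] [247 231 179]
cornerL [278.9 297.4  -0.6] [211 190 152]
cornR [ 284.4 -273.1   -0.4] [217 195 162]
leafhole plane [534.  22.  81.] [446.5   2.2 932.7] [-147.9  442.2  474.1]
100 1 6045 [268.8 200.1 100. ] [800.  306.8 200. ]
100 -1 5874 [ 206.4 -331.1  100. ] [ 799.8 -200.1  200. ]
250 1 10715 [268.6 302.4 250. ] [799.9 306.4 350. ]
250 -1 10357 [ 215.2 -332.9  250. ] [ 800.  -274.7  350. ]
400 1 20219 [280.7 302.2 400. ] [800.  306.7 500. ]
400 -1 19786 [ 268.2 -278.9  400. ] [ 800.  -274.3  500. ]
```

Request:
{"name": "step_arm", "arguments": {"plan": [{"offset": [-1.2, -21.9, 0], "rot": [0, 0, 0], "gripper": 8.5}, {"offset": [-1.2, -21.9, 0], "rot": [0, 0, 0], "gripper": 8.5}, {"offset": [-1.2, -21.9, 0], "rot": [0, 0, 0], "gripper": 8.5}, {"offset": [-1.2, -21.9, 0], "rot": [0, 0, 0], "gripper": 8.5}, {"offset": [-1.2, -21.9, 0], "rot": [0, 0, 0], "gripper": 8.5}, {"offset": [14.7, -28.3, 0], "rot": [0, 0, 0], "gripper": 8.5}, {"offset": [14.7, -28.3, 0], "rot": [0, 0, 0], "gripper": 8.5}, {"offset": [14.7, -28.3, 0], "rot": [0, 0, 0], "gripper": 8.5}, {"offset": [14.7, -28.3, 0], "rot": [0, 0, 0], "gripper": 8.5}, {"offset": [14.7, -28.3, 0], "rot": [0, 0, 0], "gripper": 8.5}]}}

```text
time_s: 1.15
eef_pos: [200.9, -199.3, 303.9]
ee_rot: [0.0, 0.993, 0.12, 0.0]
force: [-0.4, -0.0, -0.0]
grip_width: 0.994
grip_force: 0.0
```

Request:
{"name": "step_arm", "arguments": {"plan": [{"offset": [8.3, -7.3, 0], "rot": [0, 0, 0], "gripper": 8.5}, {"offset": [8.3, -7.3, 0], "rot": [0, 0, 0], "gripper": 8.5}, {"offset": [8.3, -7.3, 0], "rot": [0, 0, 0], "gripper": 8.5}, {"offset": [14.8, -19.1, 0], "rot": [0, 0, 4], "gripper": 8.5}, {"offset": [14.8, -19.1, 0], "rot": [0, 0, 8], "gripper": 8.5}, {"offset": [14.8, -19.1, 0], "rot": [0, 0, 13.5], "gripper": 8.5}, {"offset": [32.7, -28.0, 0], "rot": [0, 0, 13.5], "gripper": 8.5}, {"offset": [32.7, -28.0, 0], "rot": [0, 0, 13.5], "gripper": 8.5}, {"offset": [32.7, -28.0, 0], "rot": [0, 0, 13.5], "gripper": 8.5}, {"offset": [32.7, -28.0, 0], "rot": [0, 0, 13.5], "gripper": 8.5}, {"offset": [32.7, -28.0, 0], "rot": [0, 0, 13.5], "gripper": 8.5}, {"offset": [32.7, -28.0, 0], "rot": [0, 0, 13.5], "gripper": 8.5}]}}

```text
time_s: 2.35
eef_pos: [452.5, 147.4, 303.1]
ee_rot: [0.0, 1.0, 0.0, -0.001]
force: [-0.1, -0.3, 0.6]
grip_width: 0.993
grip_force: 0.0
```

```bash
python3 - <<'E'
from rig import *
from h import *
s=sense();c=capture("wrist");pickle.dump((s,c),open('b.pkl','wb'))
print(s['eef_pos'],s['ee_rot'],s['force'],s['wrist_torque'])
cv2.imwrite('pics/b.png',c['color'][:,:,::-1])
E
```

```text
[452.48844668 147.42619227 303.05987091] [ 1.82101016e-04  9.99999468e-01  4.91986326e-04 -8.88519192e-04] [-0.09890346 -0.25334878  0.55141263] [-0.04978037 -0.01202552 -0.01496553]
```

View pics/b.png

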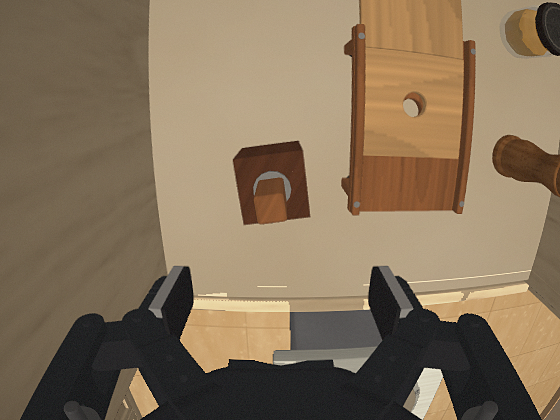

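```bash
python3 - <<'E'
from h import *
np.set_printoptions(precision=1,suppress=True)
s,c=pickle.load(open('b.pkl','rb'))
im=c['color'][125:235,215:325,::-1]
cv2.imwrite('pics/b2.png',cv2.resize(im,(770,770)[:2] if 0 else (600,600),interpolation=cv2.INTER_CUBIC))
# depth->world
f=foc(c);Rm,p=wpose(s);M=c['mount']
v,u=np.mgrid[:420,:560];dx,dy=u-c['cx'],v-c['cy'];r=np.hypot(dx,dy)+1e-9;t=r/f
z=c['depth'];Q=np.stack([np.tan(t)*dx/r*z,np.tan(t)*dy/r*z,z],-1)@(Rm@M[:3,:3]).T+Rm@M[:3,3]+p
m=(abs(Q[...,2]-137)<5)&(abs(Q[...,0]-453)<60)&(abs(Q[...,1]-148)<60)
m=cv2.morphologyEx(m.astype(np.uint8),cv2.MORPH_OPEN,np.ones((3,3)))
k=Q[m>0];print('handle top',len(k),np.median(k,0),k.min(0),k.max(0))
print('minrect',cv2.minAreaRect(k[:,:2].astype(np.float32)))
uv=np.argwhere(m);print(uv.min(0),uv.max(0))
m=(abs(Q[...,2]-76)<4)&(abs(Q[...,0]-453)<60)&(abs(Q[...,1]-148)<60)
m=cv2.morphologyEx(m.astype(np.uint8),cv2.MORPH_OPEN,np.ones((3,3)))
print('block',cv2.minAreaRect(Q[m>0][:,:2].astype(np.float32)))
# leaf hole
cl=Q[85:125,395:435]; h=(cl[...,2]<60);uv=np.argwhere(h);print('hole px',uv.min(0)+[85,395],uv.max(0)+[85,395])
h2=cv2.cvtColor(c['color'],cv2.COLOR_RGB2HSV)
print(c['color'][104,398:430])
for cu in(413,):
  for cv_ in (103,104): print('leaf',wplane(c,s,cu,cv_,81))
l=(abs(Q[...,2]-81)<4)&(abs(Q[...,1]-20)<60)&(Q[...,0]<720);
print('leaf z',np.median(Q[130:150,380:440,2]), 'board z',np.median(Q[170:200,380:440,2]))
E
```

```text
handle top 876 [454.2 156.4 135.3] [440.2 144.  132.1] [466.  168.9 138.3]
minrect ((453.2659912109375, 156.5786895751953), (23.843765258789062, 23.94415855407715), 8.645140647888184)
[193 254] [224 286]
block ((453.3456726074219, 156.807373046875), (66.98597717285156, 66.6201400756836), 7.219997882843018)
hole px [ 99 403] [116 417]
[[195 146  93]
 [194 147  96]
 [190 143  89]
 [194 147  93]
 [181 132  80]
 [184 168 139]
 [183 163 135]
 [182 160 131]
 [181 162 133]
 [180 161 130]
 [182 163 131]
 [182 162 133]
 [180 161 132]
 [183 161 131]
 [180 161 132]
 [181 160 132]
 [182 163 133]
 [191 174 142]
 [127 104  81]
 [ 74  44  28]
 [ 88  55  37]
 [ 88  59  36]
 [105  67  41]
 [122  78  46]
 [131  86  51]
 [127  97  62]
 [128  96  64]
 [129 101  64]
 [161 121  80]
 [184 138  88]
 [183 136  86]
 [184 138  86]]
leaf [538.8  25.7  81. ]
leaf [537.9  25.7  81. ]
leaf z 79.4390142295754 board z 70.43627312538953
```

View pics/b2.png

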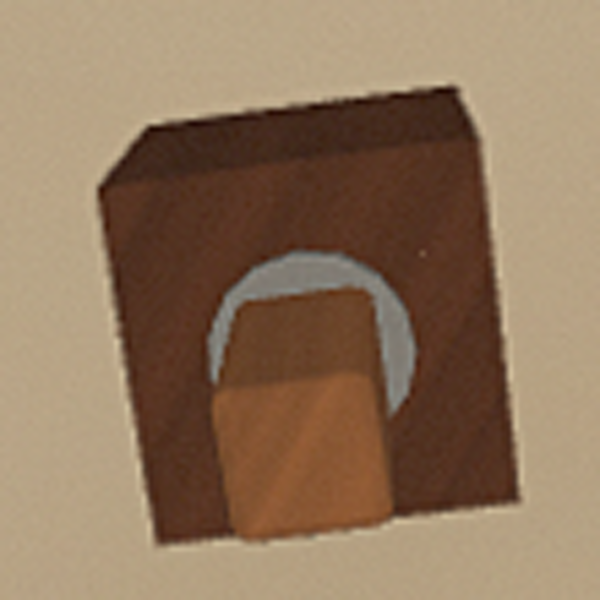

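Request:
{"name": "step_arm", "arguments": {"plan": [{"offset": [0.1, -0.9, 3], "rot": [0, 0, -8], "gripper": 8.5}, {"offset": [0.1, -0.9, 6], "rot": [0, 0, -8], "gripper": 8.5}, {"offset": [0.1, -0.9, 9], "rot": [0, 0, -8], "gripper": 8.5}, {"offset": [0.1, -0.9, 11.5], "rot": [0, 0, -8], "gripper": 8.5}, {"offset": [0.1, -0.9, 13.3], "rot": [0, 0, -8], "gripper": 8.5}, {"offset": [0.1, -0.9, 14.3], "rot": [0, 0, -8], "gripper": 8.5}, {"offset": [0.1, -0.9, 14.3], "rot": [0, 0, -8], "gripper": 8.5}, {"offset": [0.1, -0.9, 14.3], "rot": [0, 0, -8], "gripper": 8.5}]}}

```text
time_s: 3.2
eef_pos: [453.2, 156.2, 161.9]
ee_rot: [0.0, 0.998, 0.069, 0.001]
force: [-0.5, -0.1, 0.5]
grip_width: 0.994
grip_force: 0.0
```

```bash
python3 - <<'E'
from rig import *
from h import *
s=sense();c=capture("wrist");pickle.dump((s,c),open('c.pkl','wb'))
print(s['eef_pos'],s['ee_rot'],s['force'],s['wrist_torque'])
cv2.imwrite('pics/c.png',c['color'][:,:,::-1])
E
```

```text
[453.21915905 156.15751112 161.90487088] [1.28277458e-05 9.97583009e-01 6.94812193e-02 7.07272987e-04] [-0.48714469 -0.09491415  0.53319256] [0.04013178 0.01697971 0.05743521]
```

View pics/c.png

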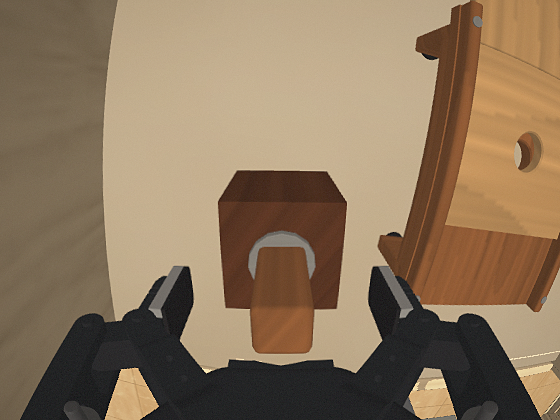

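Request:
{"name": "step_arm", "arguments": {"plan": [{"offset": [0, 0, 0], "rot": [0, 0, 0], "gripper": 2.0}, {"offset": [0, 0, 0], "rot": [0, 0, 0], "gripper": 2.0}, {"offset": [0, 0, 0], "rot": [0, 0, 0], "gripper": 2.0}, {"offset": [0, 0, 0], "rot": [0, 0, 0], "gripper": 2.0}, {"offset": [0, 0, 0], "rot": [0, 0, 0], "gripper": 2.0}, {"offset": [0, 0, 0], "rot": [0, 0, 0], "gripper": 2.0}, {"offset": [0, 0, 0], "rot": [0, 0, 0], "gripper": 2.0}, {"offset": [0, 0, 0], "rot": [0, 0, 0], "gripper": 2.0}], "squeeze": 80}}

```text
time_s: 4.05
eef_pos: [453.2, 156.7, 161.2]
ee_rot: [-0.0, 0.998, 0.07, 0.0]
force: [-0.9, 0.5, 5.2]
grip_width: 0.27
grip_force: 78.5
```

```bash
python3 - <<'E'
from h import *
np.set_printoptions(precision=1,suppress=True)
d=pickle.load(open('a.pkl','rb'));t=d['top'];P=cloud(t)
# leaf: pale colour, z~81
m=((abs(P[...,2]-81)<5)&(P[...,0]>480)&(P[...,0]<720)&(abs(P[...,1]-20)<65)).astype(np.uint8)
m=cv2.morphologyEx(m,cv2.MORPH_OPEN,np.ones((3,3)))
print('leaf',cv2.minAreaRect(P[m>0][:,:2].astype(np.float32)))
m=((P[...,2]>60)&(P[...,0]>350)&(P[...,0]<740)&(abs(P[...,1]-20)<85)).astype(np.uint8)
print('all',cv2.minAreaRect(P[m>0][:,:2].astype(np.float32)))
m=((P[...,2]>66)&(P[...,2]<76)&(P[...,0]>380)&(P[...,0]<740)&(abs(P[...,1]-20)<85)).astype(np.uint8)
m=cv2.morphologyEx(m,cv2.MORPH_OPEN,np.ones((3,3)));print('board',cv2.minAreaRect(P[m>0][:,:2].astype(np.float32)))
# hole
g=t['color'].astype(int);b=(g[...,2]>115).astype(np.uint8)
print(g[230,266:286].tolist())
# wrist frame b: leaf edge yaw & hole
s,c=pickle.load(open('b.pkl','rb'))
w=c['color'].astype(int)
sat=cv2.cvtColor(c['color'],cv2.COLOR_RGB2HSV)
sub=sat[85:125,390:440]
hole=((sub[...,1]<80)|(sub[...,2]<165)).astype(np.uint8)
hole=cv2.morphologyEx(hole,cv2.MORPH_OPEN,np.ones((3,3)))
cn=max(cv2.findContours(hole,0,1)[0],key=cv2.contourArea).reshape(-1,2)+[390,85]
pts=np.array([wplane(c,s,a,bb,81)[:2] for a,bb in cn],np.float32)
print('holewrist',cv2.fitEllipse(pts),cv2.minEnclosingCircle(pts))
E
```

```text
leaf ((594.4807739257812, 16.877655029296875), (218.51564025878906, 118.26087951660156), 0.7091197371482849)
all ((565.5757446289062, 19.13692855834961), (276.40960693359375, 124.0462417602539), 0.3559741973876953)
board ((516.9189453125, 18.754135131835938), (179.09310913085938, 107.9966812133789), 0.3559742569923401)
[[226, 175, 110], [228, 178, 112], [224, 169, 101], [184, 133, 80], [171, 136, 103], [202, 184, 149], [211, 191, 155], [211, 192, 156], [213, 194, 155], [211, 190, 155], [209, 189, 150], [208, 190, 151], [213, 196, 158], [209, 191, 153], [172, 144, 109], [207, 154, 91], [229, 175, 107], [229, 175, 109], [226, 174, 107], [227, 177, 108]]
holewrist ((538.2396850585938, 24.07689094543457), (23.745100021362305, 23.82480812072754), 44.78880310058594) ((538.3095703125, 24.072471618652344), 12.457925796508789)
```

Request:
{"name": "step_arm", "arguments": {"plan": [{"offset": [0, 0, -0.5], "rot": [0, 0, 0], "gripper": 2.0}, {"offset": [0, 0, -1.5], "rot": [0, 0, 0], "gripper": 2.0}, {"offset": [0, 0, -3], "rot": [0, 0, 0], "gripper": 2.0}, {"offset": [0, 0, -5], "rot": [0, 0, 0], "gripper": 2.0}, {"offset": [0, 0, -7], "rot": [0, 0, 0], "gripper": 2.0}, {"offset": [0, 0, -9], "rot": [0, 0, 0], "gripper": 2.0}, {"offset": [0, 0, -10.5], "rot": [0, 0, 0], "gripper": 2.0}, {"offset": [0, 0, -10.5], "rot": [0, 0, 0], "gripper": 2.0}]}}

```text
time_s: 4.85
eef_pos: [453.4, 156.8, 268.0]
ee_rot: [-0.0, 0.998, 0.07, 0.002]
force: [-0.1, 1.2, -1.2]
grip_width: 0.271
grip_force: 78.3
```

Request:
{"name": "step_arm", "arguments": {"plan": [{"offset": [1.1, 2.4, 0], "rot": [0, 0, 2], "gripper": 2.0}, {"offset": [2.7, 5.8, 0], "rot": [0, 0, 4], "gripper": 2.0}, {"offset": [4.4, 9.6, 0], "rot": [0, 0, 6], "gripper": 2.0}, {"offset": [5.9, 12.8, 0], "rot": [0, 0, 8], "gripper": 2.0}, {"offset": [6.6, 14.3, 0], "rot": [0, 0, 8], "gripper": 2.0}, {"offset": [6.6, 14.3, 0], "rot": [0, 0, 8], "gripper": 2.0}, {"offset": [6.6, 14.3, 0], "rot": [0, 0, 8], "gripper": 2.0}, {"offset": [6.6, 14.3, 0], "rot": [0, 0, 8], "gripper": 2.0}]}}

```text
time_s: 5.65
eef_pos: [537.7, 25.5, 265.8]
ee_rot: [-0.0, 1.0, 0.001, -0.0]
force: [1.3, -0.4, -1.8]
grip_width: 0.276
grip_force: 78.5
```

```bash
python3 - <<'E'
from rig import *
from h import *
s=sense();c=capture("wrist");t=capture("top");e=capture("scene");pickle.dump((s,c,t,e),open('d.pkl','wb'))
print(s['eef_pos'],s['ee_rot'],s['force'],s['wrist_torque'])
cv2.imwrite('pics/d.png',c['color'][:,:,::-1])
E
```

```text
[537.66434052  25.47419798 265.80345142] [-1.60539221e-04  9.99999509e-01  9.34402003e-04 -2.86929431e-04] [ 1.31178427 -0.36858656 -1.80251702] [ 0.05453207 -0.01878568  0.00835257]
```

View pics/d.png

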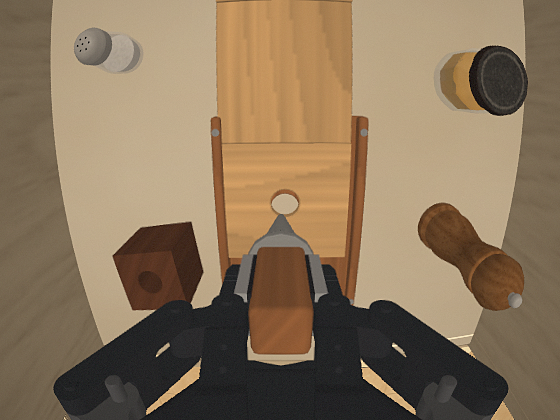

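```bash
python3 - <<'E'
from h import *
np.set_printoptions(precision=1,suppress=True)
s,c,t,e=pickle.load(open('d.pkl','rb'))
sub=cv2.cvtColor(c['color'],cv2.COLOR_RGB2HSV)[180:245,255:315]
crop=c['color'][170:250,240:340,::-1]
cv2.imwrite('pics/d2.png',cv2.resize(crop,(800,600) if 0 else (750,600),interpolation=cv2.INTER_CUBIC))
g=c['color'].astype(int)
for v in (208,211,214,218,222,226): print(v,g[v,270:294,:].sum(1).tolist(), (g[v,270:294,0]-g[v,270:294,2]).tolist())
print('tip',wplane(c,s,281.5,213.5,112.6),'axis at tcp', s['eef_pos'])
E
```

```text
208 [428, 369, 270, 401, 522, 510, 504, 506, 504, 511, 507, 505, 505, 502, 501, 507, 512, 507, 510, 507, 506, 508, 511, 510] [100, 86, 65, 61, 50, 51, 53, 54, 50, 51, 51, 52, 52, 52, 51, 55, 52, 49, 51, 52, 53, 53, 52, 51]
211 [438, 425, 406, 346, 306, 298, 415, 513, 515, 509, 509, 513, 512, 510, 514, 510, 502, 514, 511, 507, 516, 515, 512, 392] [99, 101, 95, 85, 71, 76, 62, 50, 52, 54, 53, 53, 53, 52, 53, 51, 50, 51, 53, 52, 51, 50, 50, 67]
214 [427, 432, 431, 434, 421, 425, 371, 334, 325, 274, 240, 233, 246, 340, 362, 366, 355, 308, 307, 317, 314, 329, 325, 379] [99, 99, 100, 99, 99, 100, 92, 80, 75, 35, -1, 1, 21, 55, 79, 71, 73, 81, 80, 78, 76, 77, 74, 85]
218 [438, 429, 435, 438, 444, 445, 287, 260, 279, 278, 281, 281, 271, 277, 273, 256, 449, 442, 442, 437, 437, 443, 439, 433] [102, 104, 102, 103, 107, 107, 22, 4, 7, 13, 9, 9, 9, 9, 5, 5, 111, 109, 102, 102, 103, 101, 103, 103]
222 [438, 445, 460, 387, 248, 272, 273, 281, 280, 279, 288, 281, 285, 281, 282, 274, 271, 248, 334, 444, 438, 430, 444, 428] [102, 104, 109, 77, -4, 6, 8, 10, 11, 11, 10, 10, 10, 10, 11, 11, 8, 3, 50, 112, 103, 102, 99, 102]
226 [446, 287, 263, 274, 276, 281, 276, 281, 278, 289, 282, 286, 278, 279, 282, 281, 282, 284, 274, 259, 260, 440, 445, 439] [106, 21, 3, 7, 8, 9, 10, 10, 9, 10, 8, 10, 10, 9, 9, 9, 9, 8, 6, 2, 6, 105, 104, 101]
tip [540.5  25.8 112.6] axis at tcp [537.7  25.5 265.8]
```

View pics/d2.png

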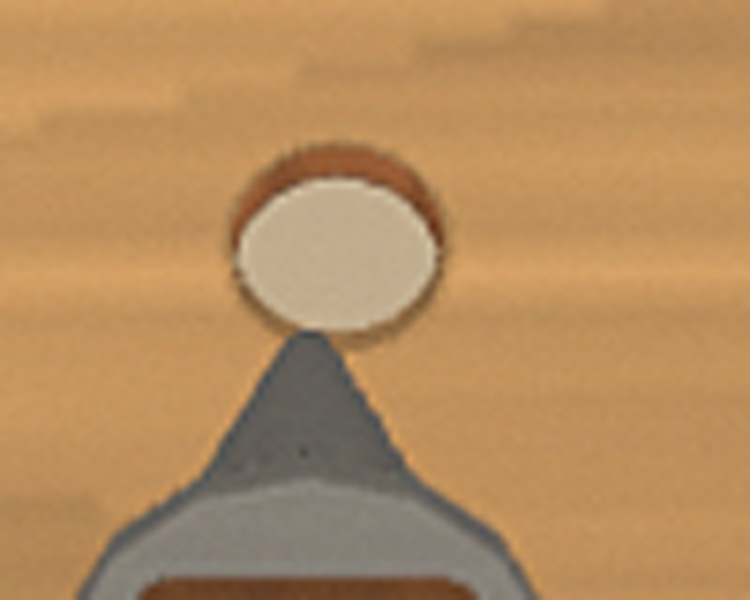

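```bash
python3 - <<'E'
from h import *
np.set_printoptions(precision=1,suppress=True)
s,c,t,e=pickle.load(open('d.pkl','rb'))
f=lambda a,b,z:wplane(c,s,240+(a+.5)/7.5-.5,170+(b+.5)/7.5-.5,z)
print('leaf +x',f(338,143,81),'-x',f(340,348,81),'+y',f(229,245,81),'-y',f(446,245,81))
for z in(72,62):print('board +x',z,f(338,179,z),'-x',f(338,330,z))
E
```

```text
leaf +x [550.5  23.2  81. ] -x [527.   22.9  81. ] +y [538.9  35.1  81. ] -y [539.   11.4  81. ]
board +x 72 [543.8  23.1  72. ] -x [525.9  23.   72. ]
board +x 62 [540.9  23.   62. ] -x [522.3  22.8  62. ]
```

Request:
{"name": "step_arm", "arguments": {"plan": [{"offset": [-0.1, 0.25, 0], "rot": [0, 0, 0], "gripper": 2.0}, {"offset": [-0.1, 0.25, 1.0], "rot": [0, 0, 0], "gripper": 2.0}, {"offset": [-0.1, 0.25, 2.0], "rot": [0, 0, 0], "gripper": 2.0}, {"offset": [-0.1, 0.25, 2.6], "rot": [0, 0, 0], "gripper": 2.0}, {"offset": [-0.1, 0.25, 3.2], "rot": [0, 0, 0], "gripper": 2.0}, {"offset": [-0.1, 0.25, 3.6], "rot": [0, 0, 0], "gripper": 2.0}, {"offset": [-0.1, 0.25, 4.0], "rot": [0, 0, 0], "gripper": 2.0}, {"offset": [-0.1, 0.25, 4.2], "rot": [0, 0, 0], "gripper": 2.0}, {"offset": [-0.1, 0.25, 4.2], "rot": [0, 0, 0], "gripper": 2.0}, {"offset": [-0.1, 0.25, 4.2], "rot": [0, 0, 0], "gripper": 2.0}]}}

```text
time_s: 6.8
eef_pos: [537.4, 21.7, 224.1]
ee_rot: [0.0, 1.0, 0.0, 0.0]
force: [0.1, -0.3, -0.6]
grip_width: 0.268
grip_force: 78.5
```

```bash
python3 - <<'E'
from rig import *
from h import *
s=sense();c=capture("wrist");pickle.dump((s,c),open('e.pkl','wb'))
print(s['eef_pos'],s['ee_rot'],s['force'],s['wrist_torque'])
cv2.imwrite('pics/e.png',cv2.resize(c['color'][150:300,190:370,::-1],(720,600),interpolation=cv2.INTER_CUBIC))
E
```

```text
[537.37198139  21.74035599 224.08212527] [2.43079886e-05 9.99999978e-01 8.49780855e-05 1.91451632e-04] [ 0.06955543 -0.26519971 -0.57569264] [-0.02026719 -0.01608541  0.02111022]
```

View pics/e.png

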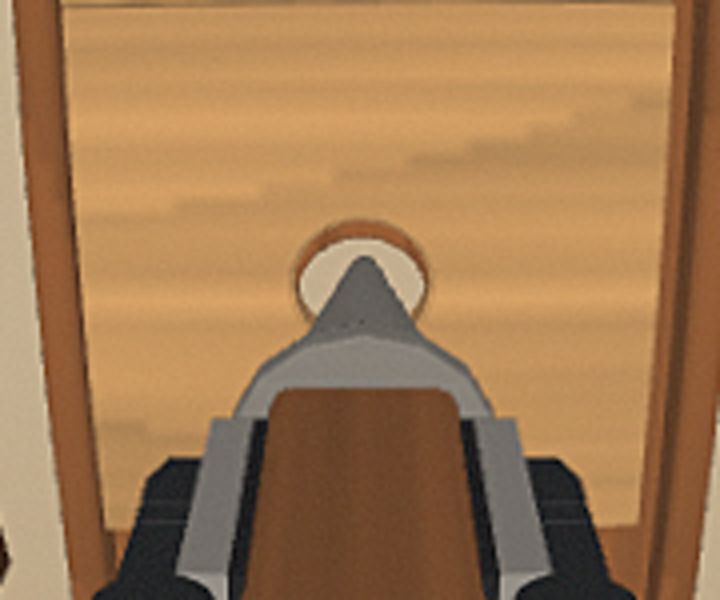

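Request:
{"name": "step_arm", "arguments": {"plan": [{"offset": [-0.17, -0.08, 0.2], "rot": [0, 0, 0], "gripper": 2.0}, {"offset": [-0.34, -0.08, 0.4], "rot": [0, 0, 0], "gripper": 2.0}, {"offset": [-0.34, -0.08, 0.7], "rot": [0, 0, 0], "gripper": 2.0}, {"offset": [-0.34, -0.08, 1.0], "rot": [0, 0, 0], "gripper": 2.0}, {"offset": [-0.34, -0.08, 1.2], "rot": [0, 0, 0], "gripper": 2.0}, {"offset": [-0.34, -0.08, 1.4], "rot": [0, 0, 0], "gripper": 2.0}, {"offset": [-0.34, -0.08, 1.6], "rot": [0, 0, 0], "gripper": 2.0}, {"offset": [-0.34, -0.08, 1.6], "rot": [0, 0, 0], "gripper": 2.0}, {"offset": [-0.34, -0.08, 1.6], "rot": [0, 0, 0], "gripper": 2.0}, {"offset": [-0.34, -0.08, 1.6], "rot": [0, 0, 0], "gripper": 2.0}]}}

```text
time_s: 7.85
eef_pos: [533.9, 22.6, 208.0]
ee_rot: [0.0, 1.0, 0.0, 0.0]
force: [0.1, 0.6, -2.0]
grip_width: 0.269
grip_force: 78.5
```

Request:
{"name": "step_arm", "arguments": {"plan": [{"offset": [0, 0, 0.05], "rot": [0, 0, 0], "gripper": 2.0}, {"offset": [0, 0, 0.1], "rot": [0, 0, 0], "gripper": 2.0}, {"offset": [0, 0, 0.15], "rot": [0, 0, 0], "gripper": 2.0}, {"offset": [0, 0, 0.2], "rot": [0, 0, 0], "gripper": 2.0}, {"offset": [0, 0, 0.25], "rot": [0, 0, 0], "gripper": 2.0}, {"offset": [0, 0, 0.3], "rot": [0, 0, 0], "gripper": 2.0}, {"offset": [0, 0, 0.35], "rot": [0, 0, 0], "gripper": 2.0}, {"offset": [0, 0, 0.4], "rot": [0, 0, 0], "gripper": 2.0}, {"offset": [0, 0, 0.4], "rot": [0, 0, 0], "gripper": 2.0}, {"offset": [0, 0, 0.4], "rot": [0, 0, 0], "gripper": 2.0}]}}

```text
time_s: 8.85
eef_pos: [533.9, 22.6, 203.9]
ee_rot: [-0.0, 1.0, 0.0, -0.0]
force: [0.4, -0.5, -1.5]
grip_width: 0.273
grip_force: 78.5
```

Request:
{"name": "step_arm", "arguments": {"plan": [{"offset": [0, 0, 0.05], "rot": [0, 0, 0], "gripper": 2.0}, {"offset": [0, 0, 0.1], "rot": [0, 0, 0], "gripper": 2.0}, {"offset": [0, 0, 0.15], "rot": [0, 0, 0], "gripper": 2.0}, {"offset": [0, 0, 0.2], "rot": [0, 0, 0], "gripper": 2.0}, {"offset": [0, 0, 0.25], "rot": [0, 0, 0], "gripper": 2.0}, {"offset": [0, 0, 0.3], "rot": [0, 0, 0], "gripper": 2.0}, {"offset": [0, 0, 0.35], "rot": [0, 0, 0], "gripper": 2.0}, {"offset": [0, 0, 0.4], "rot": [0, 0, 0], "gripper": 2.0}, {"offset": [0, 0, 0.4], "rot": [0, 0, 0], "gripper": 2.0}, {"offset": [0, 0, 0.4], "rot": [0, 0, 0], "gripper": 2.0}]}}

```text
time_s: 9.85
eef_pos: [533.9, 22.6, 199.9]
ee_rot: [-0.0, 1.0, 0.0, 0.0]
force: [1.1, -0.4, -1.2]
grip_width: 0.275
grip_force: 78.5
```

Request:
{"name": "step_arm", "arguments": {"plan": [{"offset": [0, 0, 0.05], "rot": [0, 0, 0], "gripper": 2.0}, {"offset": [0, 0, 0.1], "rot": [0, 0, 0], "gripper": 2.0}, {"offset": [0, 0, 0.15], "rot": [0, 0, 0], "gripper": 2.0}, {"offset": [0, 0, 0.2], "rot": [0, 0, 0], "gripper": 2.0}, {"offset": [0, 0, 0.25], "rot": [0, 0, 0], "gripper": 2.0}, {"offset": [0, 0, 0.3], "rot": [0, 0, 0], "gripper": 2.0}, {"offset": [0, 0, 0.35], "rot": [0, 0, 0], "gripper": 2.0}, {"offset": [0, 0, 0.4], "rot": [0, 0, 0], "gripper": 2.0}, {"offset": [0, 0, 0.4], "rot": [0, 0, 0], "gripper": 2.0}, {"offset": [0, 0, 0.4], "rot": [0, 0, 0], "gripper": 2.0}]}}

```text
time_s: 10.85
eef_pos: [534.1, 22.5, 196.0]
ee_rot: [0.0, 1.0, 0.0, 0.0]
force: [2.8, 0.8, 0.0]
grip_width: 0.269
grip_force: 78.5
```

Request:
{"name": "step_arm", "arguments": {"plan": [{"offset": [0, 0, 0.05], "rot": [0, 0, 0], "gripper": 2.0}, {"offset": [0, 0, 0.1], "rot": [0, 0, 0], "gripper": 2.0}, {"offset": [0, 0, 0.15], "rot": [0, 0, 0], "gripper": 2.0}, {"offset": [0, 0, 0.2], "rot": [0, 0, 0], "gripper": 2.0}, {"offset": [0, 0, 0.25], "rot": [0, 0, 0], "gripper": 2.0}, {"offset": [0, 0, 0.3], "rot": [0, 0, 0], "gripper": 2.0}, {"offset": [0, 0, 0.35], "rot": [0, 0, 0], "gripper": 2.0}, {"offset": [0, 0, 0.4], "rot": [0, 0, 0], "gripper": 2.0}, {"offset": [0, 0, 0.4], "rot": [0, 0, 0], "gripper": 2.0}, {"offset": [0, 0, 0.4], "rot": [0, 0, 0], "gripper": 2.0}]}}

```text
time_s: 11.85
eef_pos: [534.1, 22.5, 192.1]
ee_rot: [0.0, 1.0, 0.0, 0.0]
force: [3.9, -0.7, 2.2]
grip_width: 0.272
grip_force: 78.8
```

```bash
python3 - <<'E'
from rig import *
s=sense();print(s['eef_pos'],s['force'],s['wrist_torque'])
E
```

```text
[534.13567725  22.46324669 192.05605157] [ 3.9187332  -0.73458453  2.22212786] [-0.15824701 -1.03884852 -0.02735383]
```

Request:
{"name": "step_arm", "arguments": {"plan": [{"offset": [-0.05, 0, 0], "rot": [0, 0, 0], "gripper": 2.0}, {"offset": [-0.1, 0, 0.05], "rot": [0, 0, 0], "gripper": 2.0}, {"offset": [-0.15, 0, 0.1], "rot": [0, 0, 0], "gripper": 2.0}, {"offset": [-0.15, 0, 0.15], "rot": [0, 0, 0], "gripper": 2.0}, {"offset": [-0.15, 0, 0.2], "rot": [0, 0, 0], "gripper": 2.0}, {"offset": [-0.15, 0, 0.25], "rot": [0, 0, 0], "gripper": 2.0}, {"offset": [-0.15, 0, 0.3], "rot": [0, 0, 0], "gripper": 2.0}, {"offset": [-0.15, 0, 0.3], "rot": [0, 0, 0], "gripper": 2.0}, {"offset": [-0.15, 0, 0.3], "rot": [0, 0, 0], "gripper": 2.0}]}}

```text
time_s: 12.75
eef_pos: [532.7, 22.4, 189.1]
ee_rot: [0.0, 1.0, 0.0, 0.001]
force: [6.1, -0.7, 2.3]
grip_width: 0.269
grip_force: 78.9
```

Request:
{"name": "step_arm", "arguments": {"plan": [{"offset": [0, 0, 0.05], "rot": [0, 0, 0], "gripper": 2.0}, {"offset": [0, 0, 0.1], "rot": [0, 0, 0], "gripper": 2.0}, {"offset": [0, 0, 0.15], "rot": [0, 0, 0], "gripper": 2.0}, {"offset": [0, 0, 0.2], "rot": [0, 0, 0], "gripper": 2.0}, {"offset": [0, 0, 0.25], "rot": [0, 0, 0], "gripper": 2.0}, {"offset": [0, 0, 0.3], "rot": [0, 0, 0], "gripper": 2.0}, {"offset": [0, 0, 0.3], "rot": [0, 0, 0], "gripper": 2.0}, {"offset": [0, 0, 0.3], "rot": [0, 0, 0], "gripper": 2.0}]}}

```text
time_s: 13.55
eef_pos: [532.5, 22.4, 185.9]
ee_rot: [0.0, 1.0, 0.0, 0.0]
force: [5.0, -1.6, 1.9]
grip_width: 0.269
grip_force: 78.9
```

Request:
{"name": "step_arm", "arguments": {"plan": [{"offset": [0, 0, 0.04], "rot": [0, 0, 0], "gripper": 2.0}, {"offset": [0, 0, 0.08], "rot": [0, 0, 0], "gripper": 2.0}, {"offset": [0, 0, 0.12], "rot": [0, 0, 0], "gripper": 2.0}, {"offset": [0, 0, 0.16], "rot": [0, 0, 0], "gripper": 2.0}, {"offset": [0, 0, 0.2], "rot": [0, 0, 0], "gripper": 2.0}, {"offset": [0, 0, 0.24], "rot": [0, 0, 0], "gripper": 2.0}, {"offset": [0, 0, 0.24], "rot": [0, 0, 0], "gripper": 2.0}, {"offset": [0, 0, 0.24], "rot": [0, 0, 0], "gripper": 2.0}]}}

```text
time_s: 14.35
eef_pos: [532.5, 22.5, 183.4]
ee_rot: [0.0, 1.0, 0.0, 0.0]
force: [5.3, -0.7, 1.0]
grip_width: 0.273
grip_force: 78.9
```

Request:
{"name": "step_arm", "arguments": {"plan": [{"offset": [0, 0, 0.04], "rot": [0, 0, 0], "gripper": 2.0}, {"offset": [0, 0, 0.08], "rot": [0, 0, 0], "gripper": 2.0}, {"offset": [0, 0, 0.12], "rot": [0, 0, 0], "gripper": 2.0}, {"offset": [0, 0, 0.16], "rot": [0, 0, 0], "gripper": 2.0}, {"offset": [0, 0, 0.2], "rot": [0, 0, 0], "gripper": 2.0}, {"offset": [0, 0, 0.24], "rot": [0, 0, 0], "gripper": 2.0}, {"offset": [0, 0, 0.24], "rot": [0, 0, 0], "gripper": 2.0}, {"offset": [0, 0, 0.24], "rot": [0, 0, 0], "gripper": 2.0}]}}

```text
time_s: 15.15
eef_pos: [532.5, 22.5, 181.1]
ee_rot: [0.0, 1.0, 0.0, 0.0]
force: [4.9, -1.1, 1.6]
grip_width: 0.267
grip_force: 78.9
```

Request:
{"name": "step_arm", "arguments": {"plan": [{"offset": [0, 0, 0.03], "rot": [0, 0, 0], "gripper": 2.0}, {"offset": [0, 0, 0.06], "rot": [0, 0, 0], "gripper": 2.0}, {"offset": [0, 0, 0.09], "rot": [0, 0, 0], "gripper": 2.0}, {"offset": [0, 0, 0.12], "rot": [0, 0, 0], "gripper": 2.0}, {"offset": [0, 0, 0.15], "rot": [0, 0, 0], "gripper": 2.0}, {"offset": [0, 0, 0.18], "rot": [0, 0, 0], "gripper": 2.0}, {"offset": [0, 0, 0.18], "rot": [0, 0, 0], "gripper": 2.0}, {"offset": [0, 0, 0.18], "rot": [0, 0, 0], "gripper": 2.0}]}}

```text
time_s: 15.95
eef_pos: [532.5, 22.5, 179.3]
ee_rot: [0.0, 1.0, 0.0, 0.0]
force: [5.6, -0.7, 1.4]
grip_width: 0.268
grip_force: 78.9
```

Request:
{"name": "step_arm", "arguments": {"plan": [{"offset": [0, 0, 0.03], "rot": [0, 0, 0], "gripper": 2.0}, {"offset": [0, 0, 0.06], "rot": [0, 0, 0], "gripper": 2.0}, {"offset": [0, 0, 0.09], "rot": [0, 0, 0], "gripper": 2.0}, {"offset": [0, 0, 0.12], "rot": [0, 0, 0], "gripper": 2.0}, {"offset": [0, 0, 0.15], "rot": [0, 0, 0], "gripper": 2.0}, {"offset": [0, 0, 0.18], "rot": [0, 0, 0], "gripper": 2.0}, {"offset": [0, 0, 0.18], "rot": [0, 0, 0], "gripper": 2.0}, {"offset": [0, 0, 0.18], "rot": [0, 0, 0], "gripper": 2.0}]}}

```text
time_s: 16.75
eef_pos: [532.4, 22.5, 177.5]
ee_rot: [0.0, 1.0, 0.0, -0.0]
force: [5.4, -1.2, 0.8]
grip_width: 0.268
grip_force: 78.9
```

Request:
{"name": "step_arm", "arguments": {"plan": [{"offset": [0, 0, 0.04], "rot": [0, 0, 0], "gripper": 2.0}, {"offset": [0, 0, 0.08], "rot": [0, 0, 0], "gripper": 2.0}, {"offset": [0, 0, 0.12], "rot": [0, 0, 0], "gripper": 2.0}, {"offset": [0, 0, 0.16], "rot": [0, 0, 0], "gripper": 2.0}, {"offset": [0, 0, 0.2], "rot": [0, 0, 0], "gripper": 2.0}, {"offset": [0, 0, 0.24], "rot": [0, 0, 0], "gripper": 2.0}, {"offset": [0, 0, 0.28], "rot": [0, 0, 0], "gripper": 2.0}, {"offset": [0, 0, 0.28], "rot": [0, 0, 0], "gripper": 2.0}, {"offset": [0, 0, 0.28], "rot": [0, 0, 0], "gripper": 2.0}]}}

```text
time_s: 17.65
eef_pos: [532.3, 22.5, 174.6]
ee_rot: [0.0, 1.0, 0.0, -0.0]
force: [2.6, -1.0, 1.6]
grip_width: 0.271
grip_force: 78.9
```

Request:
{"name": "step_arm", "arguments": {"plan": [{"offset": [-0.02, 0, 0.03], "rot": [0, 0, 0], "gripper": 2.0}, {"offset": [-0.03, 0, 0.06], "rot": [0, 0, 0], "gripper": 2.0}, {"offset": [-0.04, 0, 0.09], "rot": [0, 0, 0], "gripper": 2.0}, {"offset": [-0.04, 0, 0.12], "rot": [0, 0, 0], "gripper": 2.0}, {"offset": [-0.04, 0, 0.15], "rot": [0, 0, 0], "gripper": 2.0}, {"offset": [-0.04, 0, 0.18], "rot": [0, 0, 0], "gripper": 2.0}, {"offset": [-0.04, 0, 0.22], "rot": [0, 0, 0], "gripper": 2.0}, {"offset": [-0.04, 0, 0.25], "rot": [0, 0, 0], "gripper": 2.0}, {"offset": [-0.04, 0, 0.25], "rot": [0, 0, 0], "gripper": 2.0}, {"offset": [-0.04, 0, 0.25], "rot": [0, 0, 0], "gripper": 2.0}]}}

```text
time_s: 18.65
eef_pos: [532.0, 22.6, 172.2]
ee_rot: [-0.0, 1.0, 0.0, 0.0]
force: [4.7, -1.5, 1.2]
grip_width: 0.27
grip_force: 78.9
```

Request:
{"name": "step_arm", "arguments": {"plan": [{"offset": [0, 0, 0.04], "rot": [0, 0, 0], "gripper": 2.0}, {"offset": [0, 0, 0.08], "rot": [0, 0, 0], "gripper": 2.0}, {"offset": [0, 0, 0.12], "rot": [0, 0, 0], "gripper": 2.0}, {"offset": [0, 0, 0.16], "rot": [0, 0, 0], "gripper": 2.0}, {"offset": [0, 0, 0.2], "rot": [0, 0, 0], "gripper": 2.0}, {"offset": [0, 0, 0.24], "rot": [0, 0, 0], "gripper": 2.0}, {"offset": [0, 0, 0.28], "rot": [0, 0, 0], "gripper": 2.0}, {"offset": [0, 0, 0.32], "rot": [0, 0, 0], "gripper": 2.0}, {"offset": [0, 0, 0.36], "rot": [0, 0, 0], "gripper": 2.0}, {"offset": [0, 0, 0.36], "rot": [0, 0, 0], "gripper": 2.0}, {"offset": [0, 0, 0.36], "rot": [0, 0, 0], "gripper": 2.0}]}}

```text
time_s: 19.75
eef_pos: [532.0, 22.6, 168.5]
ee_rot: [-0.0, 1.0, 0.0, 0.0]
force: [5.1, -1.2, 1.5]
grip_width: 0.27
grip_force: 78.9
```

Request:
{"name": "step_arm", "arguments": {"plan": [{"offset": [0, 0, 0.02], "rot": [0, 0, 0], "gripper": 2.0}, {"offset": [0, 0, 0.04], "rot": [0, 0, 0], "gripper": 2.0}, {"offset": [0, 0, 0.06], "rot": [0, 0, 0], "gripper": 2.0}, {"offset": [0, 0, 0.08], "rot": [0, 0, 0], "gripper": 2.0}, {"offset": [0, 0, 0.1], "rot": [0, 0, 0], "gripper": 2.0}, {"offset": [0, 0, 0.12], "rot": [0, 0, 0], "gripper": 2.0}, {"offset": [0, 0, 0.12], "rot": [0, 0, 0], "gripper": 2.0}, {"offset": [0, 0, 0.12], "rot": [0, 0, 0], "gripper": 2.0}]}}

```text
time_s: 20.55
eef_pos: [532.0, 22.6, 167.4]
ee_rot: [-0.0, 1.0, 0.0, 0.0]
force: [4.9, -0.8, 1.8]
grip_width: 0.268
grip_force: 78.9
```

Request:
{"name": "step_arm", "arguments": {"plan": [{"offset": [0, 0, 0.02], "rot": [0, 0, 0], "gripper": 2.0}, {"offset": [0, 0, 0.04], "rot": [0, 0, 0], "gripper": 2.0}, {"offset": [0, 0, 0.06], "rot": [0, 0, 0], "gripper": 2.0}, {"offset": [0, 0, 0.08], "rot": [0, 0, 0], "gripper": 2.0}, {"offset": [0, 0, 0.1], "rot": [0, 0, 0], "gripper": 2.0}, {"offset": [0, 0, 0.1], "rot": [0, 0, 0], "gripper": 2.0}, {"offset": [0, 0, 0.1], "rot": [0, 0, 0], "gripper": 2.0}]}}

```text
time_s: 21.25
eef_pos: [532.0, 22.6, 166.4]
ee_rot: [-0.0, 1.0, 0.0, 0.0]
force: [4.9, -0.7, 1.6]
grip_width: 0.27
grip_force: 78.9
```

Request:
{"name": "step_arm", "arguments": {"plan": [{"offset": [0, 0, 0.02], "rot": [0, 0, 0], "gripper": 2.0}, {"offset": [0, 0, 0.04], "rot": [0, 0, 0], "gripper": 2.0}, {"offset": [0, 0, 0.06], "rot": [0, 0, 0], "gripper": 2.0}, {"offset": [0, 0, 0.06], "rot": [0, 0, 0], "gripper": 2.0}, {"offset": [0, 0, 0.06], "rot": [0, 0, 0], "gripper": 2.0}]}}

```text
time_s: 21.75
eef_pos: [532.1, 22.6, 166.2]
ee_rot: [0.0, 1.0, 0.0, 0.0]
force: [3.5, -1.1, 5.9]
grip_width: 0.272
grip_force: 79.3
```

Request:
{"name": "step_arm", "arguments": {"plan": [{"offset": [0, 0, 0.03], "rot": [0, 0, 0], "gripper": 2.0}, {"offset": [0, 0, 0.06], "rot": [0, 0, 0], "gripper": 2.0}, {"offset": [0, 0, 0.06], "rot": [0, 0, 0], "gripper": 2.0}, {"offset": [0, 0, 0.06], "rot": [0, 0, 0], "gripper": 2.0}]}}

```text
time_s: 22.15
eef_pos: [532.1, 22.6, 166.2]
ee_rot: [0.0, 1.0, 0.0, 0.0]
force: [1.9, -1.4, 10.7]
grip_width: 0.274
grip_force: 80.1
```

Request:
{"name": "step_arm", "arguments": {"plan": [{"offset": [0, 0, 0], "rot": [0, 0, 0], "gripper": 6.0}, {"offset": [0, 0, 0], "rot": [0, 0, 0], "gripper": 6.0}, {"offset": [0, 0, 0], "rot": [0, 0, 0], "gripper": 6.0}, {"offset": [0, 0, 0], "rot": [0, 0, 0], "gripper": 6.0}, {"offset": [0, 0, 0], "rot": [0, 0, 0], "gripper": 6.0}, {"offset": [0, 0, 0], "rot": [0, 0, 0], "gripper": 6.0}]}}

```text
time_s: 22.75
eef_pos: [531.9, 22.6, 165.1]
ee_rot: [-0.0, 1.0, 0.0, -0.0]
force: [0.3, 0.4, 0.9]
grip_width: 0.7
grip_force: 0.0
```

Request:
{"name": "step_arm", "arguments": {"plan": [{"offset": [0, 0, -1], "rot": [0, 0, 0], "gripper": 6.0}, {"offset": [0, 0, -2.5], "rot": [0, 0, 0], "gripper": 6.0}, {"offset": [0, 0, -5], "rot": [0, 0, 0], "gripper": 6.0}, {"offset": [0, 0, -8], "rot": [0, 0, 0], "gripper": 6.0}, {"offset": [0, 0, -11], "rot": [0, 0, 0], "gripper": 6.0}, {"offset": [0, 0, -13], "rot": [0, 0, 0], "gripper": 6.0}, {"offset": [0, 0, -13], "rot": [0, 0, 0], "gripper": 6.0}, {"offset": [0, 0, -13], "rot": [0, 0, 0], "gripper": 6.0}]}}

```text
time_s: 23.55
eef_pos: [531.8, 22.6, 295.1]
ee_rot: [-0.0, 1.0, 0.0, 0.0]
force: [-0.5, -0.2, -1.4]
grip_width: 0.701
grip_force: 0.0
```

```bash
python3 - <<'E'
from rig import *
from h import *
s=sense();c=capture("wrist");e=capture("scene")
print(s['eef_pos'],s['force'])
a=cv2.resize(e['color'][160:310,180:380],(400,300));b=cv2.resize(c['color'],(400,300))
cv2.imwrite('pics/f.png',np.hstack([a,b])[:,:,::-1])
f=foc(c);Rm,p=wpose(s);M=c['mount']
v,u=np.mgrid[:420,:560];dx,dy=u-c['cx'],v-c['cy'];r=np.hypot(dx,dy)+1e-9;t=r/f
z=c['depth'];Q=np.stack([np.tan(t)*dx/r*z,np.tan(t)*dy/r*z,z],-1)@(Rm@M[:3,:3]).T+Rm@M[:3,3]+p
m=(abs(Q[...,2]-140)<8)&(abs(Q[...,0]-532)<40)&(abs(Q[...,1]-23)<40)
m=cv2.morphologyEx(m.astype(np.uint8),cv2.MORPH_OPEN,np.ones((3,3)))
k=Q[m>0];print('top',np.median(k,0),cv2.minAreaRect(k[:,:2].astype(np.float32)))
E
```

```text
[531.77596718  22.61785123 295.10450797] [-0.52662525 -0.23318427 -1.3536367 ]
top [534.0664231   23.96401466 140.22912342] ((532.8472900390625, 23.574546813964844), (23.18857192993164, 23.556901931762695), 89.6900634765625)
```

View pics/f.png

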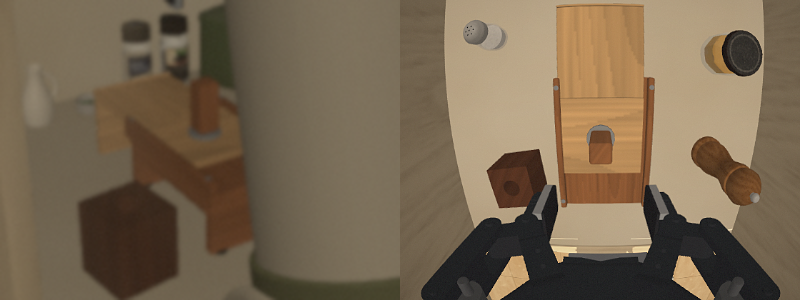

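```bash
python3 -c "
from rig import *
print(finish_job())"
```

```text
the job is handed in; nothing more can be done
None
```

The tapered pin is home through both holes with its collar on the leaf, let go and handed in at about 24 s. The largest force at the end of any move was about 11 N as the collar landed, and the mill, shaker and jar look undisturbed in the last picture.

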